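# Load a ball chuck and close its jaws

### The job

Drop the three steel balls into the aluminium chuck plate, each into the bore of its own size, so that every ball lies at the bottom of its bore. When all three are in, turn the knurled sleeve in the middle of the plate clockwise, seen from above, to its stop, so that the three jaws close over the balls. Leave the bottles, the vial and the petri dish that stand round the work where they are.

Things in the scene. Friction and masses are not known exactly. Their poses are not given: they have to be found in the camera images.
- chuck: Chuck: square aluminium plate 150 x 150 x 30 mm, fixed to the bench; origin at the centre of its underside. Three blind bores lie on a 55 mm radius round the centre, in its own frame at 165 deg from x (24 mm ball), 285 (30 mm ball), 45 (36 mm ball). A 13 mm wide steel jaw, 6 to 11 mm above the plate, points from the centre at each bore; open, it ends at least 17 mm short of the bore's centre.
- pocket_small (a point): Centre of the mouth of the smallest bore (27 mm diameter, 16 mm deep), on the plate's top face. The 24 mm ball at its bottom has its centre 4 mm below this point. Its jaw lies on the side of the plate's centre.
- pocket_medium (a point): Centre of the mouth of the middle bore (33 mm diameter, 19 mm deep), on the plate's top face. The 30 mm ball at its bottom has its centre 4 mm below this point. Its jaw lies on the side of the plate's centre.
- pocket_large (a point): Centre of the mouth of the largest bore (39 mm diameter, 22 mm deep), on the plate's top face. The 36 mm ball at its bottom has its centre 4 mm below this point. Its jaw lies on the side of the plate's centre.
- sleeve_top (a point): Centre of the top of the knurled steel sleeve, on its vertical axis, 75 mm above the bench. The sleeve is round, 34 mm diameter, on a fixed 42 mm collar that ends 29 mm below this point; the knurled part to grip reaches from 2 to 23 mm below this point. The large ball in its bore rises to 31 mm below this point.
- sleeve (a joint): Turn of the sleeve in rad: 0 jaws fully open, grows clockwise seen from above, 1.2 at the stop with the jaws closed over the balls (10 mm of jaw travel per rad). Stiff (about 0.1 N m), stays where it is left. Starts between 0 and 0.25. One grip and one twist is enough.
- bottle_open: Bystander: white open bottle, 80 mm diameter, 188 mm high, loose; origin at the centre of its underside.
- bottle_redcap: Bystander: white bottle with a red cap, 86 mm diameter, 177 mm high, loose; origin at the centre of its underside.
- vial: Bystander: small white vial with a ribbed cap, 36 mm diameter, 46 mm high, loose; origin at the centre of its underside.
- petri_1: Bystander: clear low petri dish, 62 mm diameter, 13 mm high, loose; origin at the centre of its underside.
- ball_small: Plain steel ball, 24 mm diameter; origin at its centre, 14.9 mm above the bench at the start. It lies loose on a low cork ring (34 mm outside diameter, 6 mm high, fixed to the bench); which ball lies on which ring varies.
- ball_medium: Plain steel ball, 30 mm diameter; origin at its centre, 18.7 mm above the bench at the start. It lies loose on a low cork ring (34 mm outside diameter, 6 mm high, fixed to the bench); which ball lies on which ring varies.
- ball_large: Plain steel ball, 36 mm diameter; origin at its centre, 22.1 mm above the bench at the start. It lies loose on a low cork ring (34 mm outside diameter, 6 mm high, fixed to the bench); which ball lies on which ring varies.

How it is judged (in metres and radians):
On the way, in this order (a step that is already met when the one before it is completed fails the run):
1. all three balls lie in their own bores while the sleeve is still open (below 0.4 rad) (horizontal distance between ball_small and pocket_small below 0.004 m and z of ball_small in the frame of pocket_small between -0.0075 and -0.001 m and linear speed of each of ball_small, ball_medium, ball_large below 0.03 m/s and horizontal distance between ball_medium and pocket_medium below 0.004 m and z of ball_medium in the frame of pocket_medium between -0.0075 and -0.001 m and horizontal distance between ball_large and pocket_large below 0.004 m and z of ball_large in the frame of pocket_large between -0.0075 and -0.001 m and value of joint sleeve below 0.4 rad), for 0.2 s.
2. the sleeve is turned clockwise to its stop (above 1.1 rad) and the jaws are closed over the balls (value of joint sleeve above 1.1 rad), for 0.2 s.
At the end, for the whole second after the job is handed in: each ball at rest in the bore of its own size (within 4 mm of the bore's axis, centre 1 to 7.5 mm below the mouth), the sleeve above 1.1 rad of its 1.2 (horizontal distance between ball_small and pocket_small below 0.004 m and z of ball_small in the frame of pocket_small between -0.0075 and -0.001 m and linear speed of each of ball_small, ball_medium, ball_large below 0.03 m/s and horizontal distance between ball_medium and pocket_medium below 0.004 m and z of ball_medium in the frame of pocket_medium between -0.0075 and -0.001 m and horizontal distance between ball_large and pocket_large below 0.004 m and z of ball_large in the frame of pocket_large between -0.0075 and -0.001 m and value of joint sleeve above 1.1 rad); the robot touches nothing.
It fails at once if the open bottle is moved more than 30 mm or tipped (distance of bottle_open from where it was at the start of the episode above 0.03 m or angle between bottle_open's own z axis and vertical above 0.4 rad).
It fails at once if the red-capped bottle is moved more than 30 mm or tipped (distance of bottle_redcap from where it was at the start of the episode above 0.03 m or angle between bottle_redcap's own z axis and vertical above 0.4 rad).
It fails at once if the vial is moved more than 30 mm or tipped (distance of vial from where it was at the start of the episode above 0.03 m or angle between vial's own z axis and vertical above 0.4 rad).
It fails at once if the petri dish is moved more than 30 mm or tipped (distance of petri_1 from where it was at the start of the episode above 0.03 m or angle between petri_1's own z axis and vertical above 0.4 rad).
It also fails if it takes over 72 s, if anything falls off the work surface, if the arm or the gripper's body presses on something with over 40 N, if the wrist force passes 120 N, or if a joint passes its speed limit or range.

### The arm

A 6-joint arm with a two-finger parallel gripper is mounted at the origin on a cart in front of the work surface, level with it; the furniture and walls round the work are solid. World frame = base frame: x ahead of the robot, y to its left, z up, the work surface at z = 0. Lengths are in m, angles in degrees, forces in N, time in s.
With the tool pointing down it reaches from about 0.35 to 0.85 m from the base axis. Payload 8.1 kg.
Tool frame: the origin (TCP) lies on the front face of the gripper's body, between the roots of the fingers; the fingertips stand 84 mm ahead of it and the grasp point (between the pads) lies 65 mm ahead of it; z points along the fingers, y is the line along which they close (so a half turn about z gives the same grasp; the last joint's range is limited). The gripper opens to 93 mm and grips with 3 to 60 N. Pads are 15 mm wide; open, the fingers measure 128 mm over their backs; the gripper's body (75 mm by 188 mm) begins 65 mm behind the grasp point.
Start: joints at [72.342, 7.471, 85.268, -0, 87.261, -4.893], TCP at [0.133, 0.585, 0.303] pointing down, gripper open.
Joint ranges: [-169.43, 169.43], [-51.17, 129.36], [1.28, 143.12], [-76.62, 256.62], [0, 156.53], [-152.29, 152.29]. Speed limits (degrees/s): [136.94, 136.94, 159.86, 180, 180, 180].

### API

Orientations are given as a 3x3 rotation matrix whose columns are the frame's x, y, z axes.
In Python, from workcell import ctrl, camera, camera_info, workorder, look_for, masks_of, spot_point, get_time, get_joint_positions, get_qvel, get_joint_efforts, get_ee_pos, get_eef_rot, get_ft_force, get_moment, get_finger_gap, get_grasp_force gives the robot as it stands. Calls block until the motion is done:
- ctrl.move_to(position, orientation): joint-space move of the TCP to a pose.
- ctrl.movel(position, max_speed=0.15, orientation=None, contact_N=None): straight line of the TCP; orientation=None keeps the orientation; max_speed is the mean speed in m/s. With contact_N (N) it stops when the force on the tool has changed by that much, and returns True; else False.
- ctrl.move_j(angles): joint-space move.
- ctrl.ungrasp() and ctrl.grab(strength=None): open the fingers fully, or close them until they stop; strength is the grip in N (None keeps the last).
- ctrl.hold(seconds).
- ctrl.solve_ik(position, orientation): joint angles nearest the present ones, or None.
- camera(name): name is "side" or "top" or "wrist"; returns the picture (400x640x3 uint8, blue, green, red); there is no depth.
- camera_info(name): a dict with "intrinsics" (3x3 intrinsics, pixels), "dist" ([k1, k2, p1, p2, k3] as OpenCV has them; the pictures are not rectified), "R" (3x3) and "t" (3): a world point X has camera coordinates R X + t. Camera axes: x right, y down, z forward; pixel columns grow to the right and rows downward; lengths in m; the calibration is good to about 2 mm. A picture is of the moment at which its call begins: read the wrist's pose just before it. camera_info takes no time and is no camera call; for the wrist camera it gives the pose at the moment of the call.
A pose or a line that the arm cannot do raises ctrl.IKError and nothing moves.
- workorder.close_job(): hands the job in; it is judged then, once.
Trained networks look in the newest picture that a camera, given by its name, has taken for a name from the list of things; names that differ only in an ending like _2 or _b are one class to them, and where a whole thing is asked for, a point or a joint stands for the part that bears it (a point fixed in the world has none). Each returns a list of dicts, best first, with "conf" (0 to 1); they miss things now and then, are a little off and sometimes report something else, mostly with a low value. They report only what shows in the picture. A call takes as long as a camera call.
- look_for(camera, target): "position" ([x, y, z] in m, in world coordinates, good to about 4 mm: the middle of the surface that is visible of it).
- masks_of(camera, target): "region" (400x640 bool, what is visible of it).
- spot_point(camera, target): "position" ([x, y, z] in m, in world coordinates, good to about 4 mm: a listed point, or the origin of a listed thing).
Readings, each from a call of its own:
- get_time(): time.
- get_joint_positions(): joint angles.
- get_qvel(): joint speeds.
- get_joint_efforts(): joint torques, N m.
- get_ee_pos(): TCP position.
- get_eef_rot(): TCP orientation.
- get_ft_force(): force on the tool from outside, world axes, zero at the start.
- get_moment(): the same for the moment, N m.
- get_finger_gap(): finger opening in m.
- get_grasp_force(): force on a finger pad.
Only numpy, scipy, OpenCV 4.12 (cv2) and the standard library are available. Lean on these libraries where they do the work, as an engineer would, in place of code of your own. Each camera call takes 0.05 s, during which the arm holds its last target. There are 200 camera calls.

## Working session

There is one attempt and no reset: what is moved stays moved. The work goes in short steps, each a Python script; the robot and the scene stay as the last script left them, time stands still between calls to the robot, and variables do not carry over. Pictures are saved under pics/ and viewed, at most 10 in all, crops included, and the job is handed in when it is done.

```bash
mkdir -p pics; ls
python3 - <<'E'
from workcell import *
import cv2, numpy as np
for c in ["top","side"]:
    cv2.imwrite(f"pics/{c}0.png",camera(c))
    ci=camera_info(c); print(c, np.round(-ci["R"].T@ci["t"],3), np.round(ci["R"][2],2), ci["intrinsics"][0][0])
    for n in ["ball_small","ball_medium","ball_large","pocket_small","pocket_medium","pocket_large","sleeve_top","chuck","bottle_open","bottle_redcap","vial","petri_1"]:
        print(n,[(np.round(d["position"],4).tolist(),round(d["conf"],2)) for d in spot_point(c,n)[:3]])
print(get_time())
E
```

```text
pics
workcell.py
top [ 0.417 -0.007  1.298] [ 0.1   0.02 -0.99] 441.69515544406005
ball_small [([0.4808, -0.3515, 0.0137], 0.63)]
ball_medium [([0.5458, 0.2145, 0.017], 0.57), ([0.6053, -0.0152, 0.03], 0.56)]
ball_large [([0.6224, 0.3315, -0.002], 0.66), ([0.467, 0.3502, 0.0226], 0.57)]
pocket_small [([0.5207, 0.029, 0.0339], 0.63)]
pocket_medium [([0.5242, -0.063, 0.0275], 0.8)]
pocket_large [([0.6029, -0.0166, 0.0306], 0.55)]
sleeve_top [([0.5532, -0.0148, 0.0757], 0.86)]
chuck [([0.5494, -0.0147, -0.0023], 0.79), ([0.5528, -0.0166, 0.0774], 0.43)]
bottle_open [([0.6236, 0.3327, -0.0009], 0.77)]
bottle_redcap [([0.6535, -0.283, -0.0023], 0.56)]
vial [([0.4226, 0.2295, -0.001], 0.55)]
petri_1 [([0.5068, 0.2803, -0.0012], 0.83)]
side [0.3   0.947 0.634] [ 0.22 -0.84 -0.49] 400.1087375233767
ball_small [([0.4833, -0.3514, 0.0119], 0.57)]
ball_medium [([0.55, 0.2123, 0.0168], 0.65)]
ball_large [([0.4642, 0.347, 0.0188], 0.81), ([0.6239, 0.3376, 0.0012], 0.54)]
pocket_small []
pocket_medium [([0.5238, -0.0685, 0.0329], 0.75)]
pocket_large [([0.6045, -0.0182, 0.0328], 0.9)]
sleeve_top [([0.5526, -0.0213, 0.0717], 0.83)]
chuck [([0.5493, -0.0179, -0.0018], 0.85)]
bottle_open [([0.6226, 0.3402, 0.0013], 0.68)]
bottle_redcap [([0.6511, -0.2791, -0.0015], 0.65)]
vial [([0.424, 0.2334, 0.0015], 0.62)]
petri_1 [([0.509, 0.2758, -0.0015], 0.74)]
1.3
```

View pics/top0.png

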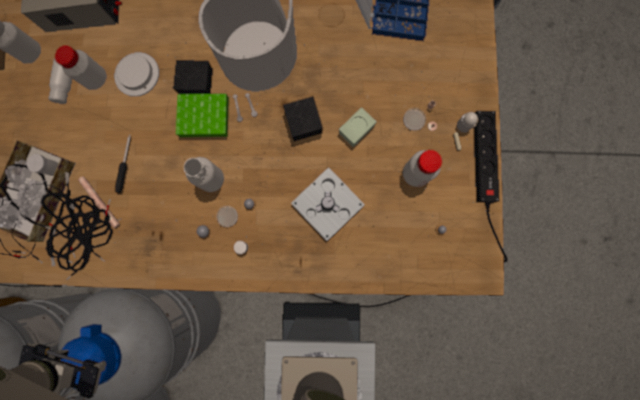

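View pics/side0.png

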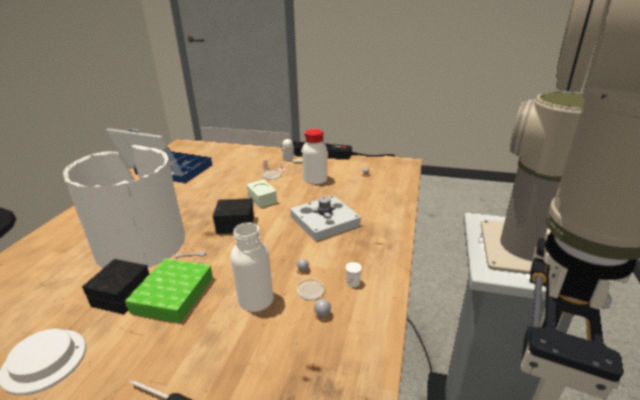

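Top picture: the chuck is a diamond at (327,204). The medium ball is at (249,204), the large at (203,231) and the small at (441,230), and the networks agree. The second "ball_large" hit is the open bottle, so I reject it. The pocket positions give a chuck yaw of about -45°. Next step is to refine these with the wrist camera.

```bash
cat > h.py <<'E'
from workcell import *
import cv2, numpy as np
H={"small":.0149,"medium":.0187,"large":.0221}
def Rd(a):  # tool down, closing axis (tool y) at angle a (deg) from world x
    a=np.radians(a); y=np.array([np.cos(a),np.sin(a),0]); z=np.array([0,0,-1.]); return np.column_stack([np.cross(y,z),y,z])
def pick(p,a):  # choose the half turn with least |j6|
    best=[]
    for b in (a,a+180):
        q=ctrl.solve_ik(p,Rd(b))
        if q is not None: best.append((abs(q[5]),b))
    return Rd(min(best)[1])
def ray(ci,px,z):
    u=cv2.undistortPoints(np.array([[px]],float),np.array(ci["intrinsics"],float),np.array(ci["dist"],float)).ravel()
    R=np.array(ci["R"]);d=R.T@np.array([u[0],u[1],1]);c=-R.T@np.array(ci["t"]);return (c+d*(z-c[2])/d[2])
def ballpos(cam,s):
    ci=camera_info(cam); im=camera(cam); m=masks_of(cam,"ball_"+s); out=[]
    for k in m:
        pts=np.argwhere(k["region"])[:,::-1].astype(np.float32); c,r=cv2.minEnclosingCircle(pts)
        out.append((np.round(ray(ci,c,H[s]),4).tolist(),round(k["conf"],2),np.round(c).tolist(),round(r,1)))
    return out,im
E
python3 - <<'E'
from h import *
ci=camera_info("wrist"); R=get_eef_rot(); p=get_ee_pos()
print("tool R",np.round(R,2).tolist(),"cam in tool",np.round(R.T@(-ci["R"].T@ci["t"]-p),3),"axes",np.round(ci["R"]@R,2).tolist(),ci["intrinsics"])
c=np.array([.551,-.016,.30])
for a in (90,270,):
    print(a, ctrl.solve_ik(c,Rd(a)))
Rr=pick(c,90)
off=Rr@(R.T@(-ci["R"].T@ci["t"]-p)); 
t=c.copy(); t[:2]-=off[:2]; 
ctrl.move_to([.3,.45,.33],pick([.3,.45,.33],90))
ctrl.move_to(t,Rr)
for n in ["pocket_small","pocket_medium","pocket_large","sleeve_top","chuck"]:
    if n=="pocket_small": cv2.imwrite("pics/w0.png",camera("wrist"))
    print(n,[(np.round(d["position"],4).tolist(),round(d["conf"],2)) for d in spot_point("wrist",n)[:3]])
ci=camera_info("wrist");np.savez("w0.npz",**ci)
print(np.round(t,3),get_joint_positions(),get_time())
E
```

```text
tool R [[-0.98, 0.22, 0.0], [0.22, 0.98, -0.0], [-0.0, -0.0, -1.0]] cam in tool [ 0.079 -0.    -0.081] axes [[-0.0, 1.0, 0.0], [-0.96, -0.0, -0.29], [-0.29, -0.0, 0.96]] [[341.76058996   0.         321.51346401]
 [  0.         341.76058996 202.81905558]
 [  0.           0.           1.        ]]
90 [-6.99276871e+00 -5.72920358e-04  9.33516387e+01 -2.54444375e-14
  8.66489342e+01 -9.69927687e+01]
270 [-6.99276871e+00 -5.72920358e-04  9.33516387e+01 -2.54444375e-14
  8.66489342e+01  8.30072313e+01]
pocket_small [([0.5222, 0.034, 0.0308], 0.71)]
pocket_medium [([0.5249, -0.0655, 0.0318], 0.61)]
pocket_large [([0.603, -0.0155, 0.0296], 0.8)]
sleeve_top [([0.5488, -0.0113, 0.0782], 0.77)]
chuck [([0.5498, -0.0159, 0.0032], 0.94)]
[ 0.472 -0.016  0.3  ] [-8.15000573e+00 -1.26906722e+01  1.05097649e+02  2.31111726e-03
  8.75888543e+01  8.17935704e+01] 4.3083
```

View pics/w0.png

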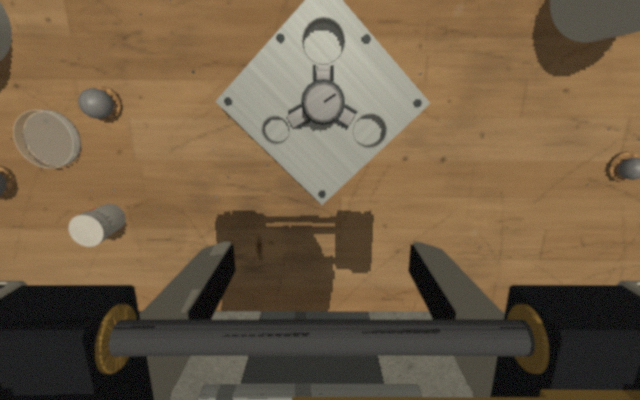

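The wrist picture shows the plate corners at (217,101), (429,102) and (322,204). The bores are at (323,42), (276,129) and (369,130), and the sleeve top is at (323,102). I'll turn these into positions, then look at each ball from close up.

Run:
```python
from h import *
ci=dict(np.load("w0.npz"))
for n,px,z in [("L",(217,101),.03),("R",(429.5,102),.03),("B",(322,204.5),.03),("large",(323,42),.03),("small",(276,129.5),.03),("med",(369,130),.03),("sleeve",(323,102),.075)]:
    print(n,np.round(ray(ci,px,z),4))
off=np.array([.079,0,-.081])
g={"medium":([.548,.2135],0),"large":([.4655,.3485],60),"small":([.482,-.3515],90)}
for s in ["small","medium","large"]:
    b,a=g[s]
    p=np.array([*b,.24]); Rr=pick(p,a)
    fwd=Rr[:,0]
    t=p-fwd*.05; t[2]=.30   # camera tilted back? look from offset
    q=ctrl.solve_ik(t,Rr)
    if q is None: print(s,"no ik"); continue
    ctrl.move_to(t,Rr)
    o,im=ballpos("wrist",s); print(s,o,get_joint_positions().round(0)[5]); cv2.imwrite(f"pics/b_{s}.png",im)
print(get_time())
```

```text
L [0.5518 0.086  0.03  ]
R [ 0.551  -0.1228  0.03  ]
B [ 0.4456 -0.0172  0.03  ]
large [ 0.6049 -0.018   0.03  ]
small [0.5245 0.0291 0.03  ]
med [ 0.5241 -0.0644  0.03  ]
sleeve [ 0.5513 -0.0178  0.075 ]
small [([0.4829, -0.3518, 0.0149], 0.69, [322.0, 131.0], 11.1)] 46.0
medium [([0.5492, 0.2142, 0.0187], 0.75, [322.0, 128.0], 15.7)] 11.0
large [([0.4652, 0.3463, 0.0221], 0.94, [320.0, 130.0], 18.2), ([0.508, 0.2832, 0.0221], 0.43, [290.0, 194.0], 27.6), ([0.4895, 0.0313, 0.0221], 0.27, [100.0, 285.0], 61.8)] -32.0
8.55
```

```bash
cat >> h.py <<'E'
C=np.array([.5513,-.0178])
PK={"large":0,"small":120,"medium":240}
def pocket(s):
    a=np.radians(PK[s]); return C+.055*np.array([np.cos(a),np.sin(a)])
def do(s,b,a):
    Rr=pick([*b,.25],a)
    ctrl.move_to([*b,.25],Rr); ctrl.movel([*b,.15],.2); 
    print("touch",ctrl.movel([*b,.0925],.06,contact_N=6))
    ctrl.grab(20); print(s,"gap",get_finger_gap(),"f",get_grasp_force())
    ctrl.movel([*b,.22],.15); print("gap up",get_finger_gap())
    if get_finger_gap()<.015: return False
    p=pocket(s); Rp=pick([*p,.22],PK[s]+90)
    ctrl.move_to([*p,.22],Rp); ctrl.movel([*p,.145],.15)
    print("touch",ctrl.movel([*p,.117],.04,contact_N=6),get_ee_pos().round(4), get_finger_gap())
    ctrl.hold(.2); ctrl.ungrasp(); ctrl.hold(.2); ctrl.movel([*p,.22],.15)
    print(get_time()); return True
E
python3 - <<'E'
from h import *
do("large",[.4652,.3470],60)
# look
t=[.472,-.016,.30]; ctrl.move_to(t,pick(t,90)); cv2.imwrite("pics/w1.png",camera("wrist"))
print([(np.round(d["position"],4).tolist(),round(d["conf"],2)) for d in spot_point("wrist","ball_large")])
E
```

```text
touch False
large gap 0.03479016911734739 f 19.999901354312897
gap up 0.0348140174340992
touch False [ 0.6064 -0.0178  0.1171] 0.03489765997644407
18.1167
[([0.6055, -0.0151, 0.0213], 0.78)]
```

View pics/w1.png

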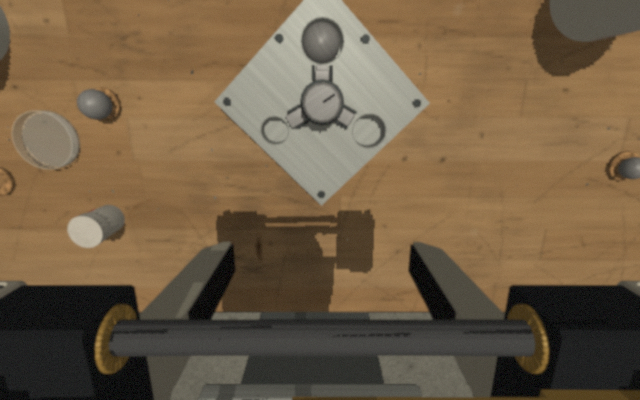

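The large ball lies in its bore at (323,41) and nothing else has moved. Next come the medium and small balls.

Run:
```python
from h import *
if do("medium",[.5490,.2140],0): do("small",[.4827,-.3517],90)
t=[.472,-.016,.30]; ctrl.move_to(t,pick(t,90)); im=camera("wrist"); cv2.imwrite("pics/w2.png",cv2.resize(im[0:210,200:450],None,fx=2.5,fy=2.5))
for s in PK: print(s,[(np.round(d["position"],4).tolist(),round(d["conf"],2)) for d in spot_point("wrist","ball_"+s)],pocket(s).round(4))
for a in (90,60,30,270,240,0): print(a,ctrl.solve_ik([*C,.135],Rd(a))[5])
print(get_time())
```

```text
touch False
medium gap 0.02880664314200138 f 20.000301897525787
gap up 0.0287614422078949
touch False [ 0.5239 -0.0654  0.1171] 0.028911240233957598
28.6667
touch False
small gap 0.02285299043904537 f 20.000208020210266
gap up 0.022752800528963158
touch False [0.5239 0.0298 0.1171] 0.022963724975800456
39.0
large [([0.6043, -0.0181, 0.0235], 0.98)] [ 0.6063 -0.0178]
small [([0.5248, 0.0362, 0.0261], 0.88)] [0.5238 0.0298]
medium [([0.5206, -0.0617, 0.0252], 0.73)] [ 0.5238 -0.0654]
90 -97.17531939347771
60 -67.17531939347771
30 -37.175319393477686
270 82.82468060652234
240 112.82468060652235
0 -7.175319393477692
40.9333
```

View pics/w2.png

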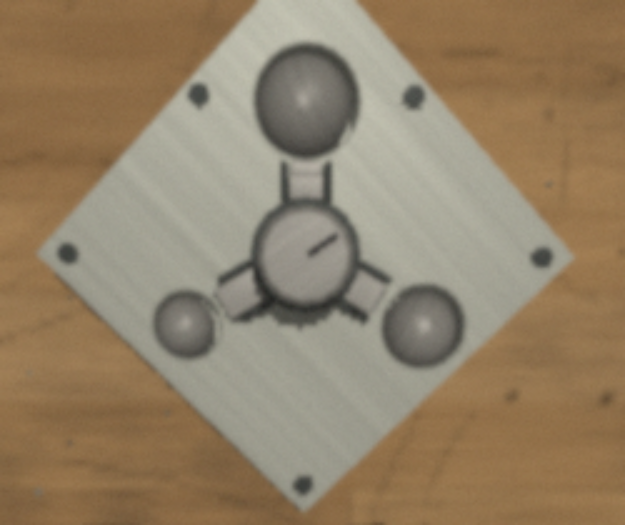

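All three balls are in their bores and the jaws are open. The sleeve's index line points up and to the right, from (309,254) to (336,236). Now I'll grip the sleeve and twist it.

Run:
```python
from h import *
ctrl.move_to([*C,.22],Rd(40)); ctrl.movel([*C,.16],.15); print(ctrl.movel([*C,.136],.05,contact_N=6))
ctrl.grab(40); print("gap",get_finger_gap(),get_ft_force().round(1))
q=get_joint_positions().copy(); print(q.round(1))
for k in (15,30,45,55,62,68,72):
    r=q.copy(); r[5]+=k; ctrl.move_j(r); print(k,get_moment().round(2),get_ft_force().round(1))
ctrl.hold(.2); ctrl.ungrasp(); ctrl.movel([*C,.22],.15)
t=[.472,-.016,.30]; ctrl.move_to(t,pick(t,90)); im=camera("wrist"); cv2.imwrite("pics/w3.png",cv2.resize(im[0:210,200:450],None,fx=2.5,fy=2.5))
print(get_time(),get_ft_force().round(1))
```

```text
False
gap 0.03300467155569304 [ 2.4  2.5 -1.6]
[ -7.2   8.4 102.4   0.   69.2 -47.2]
15 [-0.29  0.47 -0.07] [-2.4 -0.5  1.4]
30 [-0.41  0.93 -0.02] [-5.4 -1.3  4. ]
45 [-0.32  1.41 -0.09] [-7.9 -2.4  6.1]
55 [-0.35  1.68 -0.07] [-9.8 -2.6  7.3]
62 [-0.44  2.01  0.52] [-10.7  -2.6   8.3]
68 [-0.31  2.06  0.37] [-10.6  -0.9   9.8]
72 [-0.22  2.16  0.41] [-11.8  -0.9  10. ]
50.1083 [-0.2  0.4  0.5]
```

View pics/w3.png

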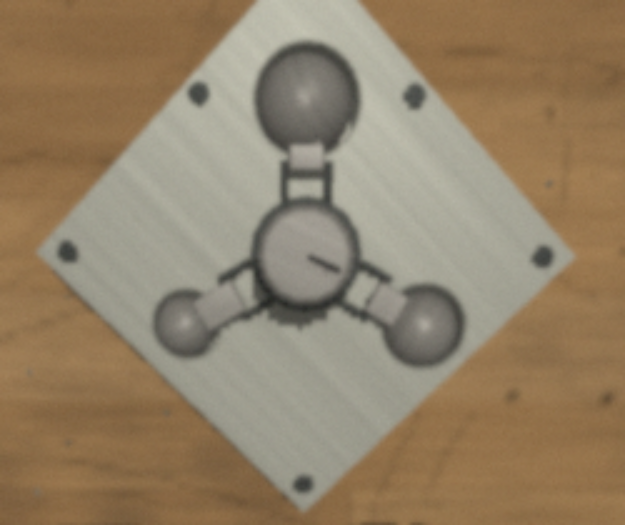

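The jaws have closed over all three balls. The index line has turned about 59°, and the moment jumped between 55° and 62° of twist, which marks the stop.

```bash
python3 -c "
from h import *
print(workorder.close_job(),get_time())"
```

```text
the job is handed in; nothing more can be done
the job is handed in; nothing more can be done
```

The job is handed in at about 50 s of the 72 s allowed: all three balls are in their own bores, the sleeve is turned clockwise to its stop with the jaws closed over them, and I saw no contact with the bottles, vial or petri dish; the hand-in returned no verdict.

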